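# Swing the marble cold shelf round to the landing block

## Robot

A 7-joint arm with a two-finger parallel gripper is mounted at the origin on the work surface. World frame = base frame: x ahead of the robot, y to its left, z up, the work surface at z = 0. Lengths are in m, angles in rad, forces in N, time in s.
With the tool pointing down it reaches from about 0.35 to 0.9 m from the base axis. Payload 19.9 kg.
Tool frame: the origin (TCP) lies on the centre line of the jaws, within the pads' length; the fingertips stand 25 mm ahead of it and the grasp point (between the pads) lies 6 mm ahead of it; z points along the fingers, y is the line along which they close (so a half turn about z gives the same grasp; the last joint's range is limited). The gripper opens to 94 mm and grips with 3 to 60 N. Pads are 16 mm wide; open, the fingers measure 119 mm over their backs; the gripper's body (75 mm by 177 mm) begins 78 mm behind the grasp point.
Start: joints at [1.131, 0.417, -0.01, 1.614, 0.005, 1.111, -0.053], TCP at [0.243, -0.576, 0.23] pointing down, gripper open.
Joint ranges: [-2.81, 2.81], [-0.39, 2.02], [-1.27, 1.25], [0.06, 2.57], [-1.19, 4.33], [0.19, 2], [-2.82, 2.82]. Speed limits (rad/s): [1.89, 1.89, 2.39, 2.39, 3.01, 3.01, 3.01].

## Interface

Orientations are given as a unit quaternion [w, x, y, z].
In Python, from plant import env, eyes gives the robot as it stands.
- The arm moves only by the tool move_arm, never from a script. Its argument "motion" is a list of rows, each a list of 6 numbers: the shift along the world's x, y, z in cm, then the turn, a rotation vector about the world's x, y, z in rad. In form: [[tx, ty, tz, ax, ay, az], ...]. A call has 1 to 5 rows; each row is the pose to reach, as a shift and turn from the pose commanded when the call began; what a row does not reach only later rows make up. A row lasts 1/12 s, in which the tool goes at most 41.7 mm and 7.16 degrees, less where a joint would pass 70% of its speed; a pose out of reach is approached as far as the arm can. A call with a gripper value outside its range is refused whole. "claw" is the finger opening in cm, from 0 to 9.4, set as the call begins (left out, the last holds). The fingers move at their own pace and stop on an object; "force" is the grip in N (left out, the last holds). Time passes only in rows, so rows that repeat a pose let the fingers close. It gives the time, the measured TCP pose, the force, the opening and the grip force at its end, in the units of the state.
- env.sense(): the state, without advancing time (a new reading comes with each control period).
- eyes.get_image(name): name is "side" or "top"; returns a dict with "img" (384x512x3 uint8, blue, green, red), "fx", "fy", "cx", "cy" (pixels), "R" (3x3) and "t" (3): a world point X has camera coordinates R X + t. Camera axes: x right, y down, z forward; pixel columns grow to the right and rows downward; lengths in m; the calibration is good to about 2 mm. A picture is of the moment at which its call begins. There is no depth.
- env.job_done(): hands the job in; it is judged then, once.
The state is a dict: "time_s": time; "joints": joint angles; "joint_velocities": joint speeds; "effort": joint torques, N m; "ee_pos": TCP position; "orientation": TCP orientation; "contact_force": force on the tool from outside, world axes, zero at the start; "ft_torque": the same for the moment, N m; "gripper_width": opening from 0.0 (shut) to 1.0 (fully open); "gripper_force": force on a finger pad.
Only numpy, scipy, OpenCV 4.12 (cv2) and the standard library are available. Lean on these libraries where they do the work, as an engineer would, in place of code of your own. Each camera call takes 0.05 s, during which the arm holds its last target. There are 200 camera calls.

## Task

Swing the heavy marble shelf, with the three fresh jars standing on it, round on its post until its free end stands in line with the beech landing block, so that the jars could be slid straight across, and leave it there at rest with your hand off it. It turns almost without friction and will not stop by itself, so push and check it with light fingertip pressure on the sprung rubber rails along its sides, never hard enough to jolt it, keep it from rushing or banging its end stops, and keep your hand off the marble and the jars. Leave everything else on the dresser top where it stands.

Things in the scene. Friction and masses are not known exactly. Their poses are not given: they have to be found in the camera images.
- post: Fixed dark steel flange (140 mm across, 12 mm thick) with an upright post (40 mm across, its cap at 114 mm) on which the shelf turns. Origin: on the vertical pivot axis, at the dresser top (z = 0). At joint value 0 the shelf points along this body's -x axis.
- shelf (a joint): Angle (rad) of the swing-out shelf: 0 at the start, growing as its free end swings to the robot's left (clockwise from above); the shelf's direction from the pivot is (-cos q, sin q) in the post's x, y axes. End stops at -0.25 and 2.1. Inertia about 0.37 kg m2 (0.28 to 0.47), damping 0.015 N m s/rad, dry friction 0.001 N m: left at 0.1 rad/s it coasts on through about 0.9 rad.
- slab: Marble slab of the shelf, 440 x 136 x 18 mm, top face at z = 90 mm, nominal 5.6 kg; it turns with the shelf and carries three loose jars of 0.65 kg each. Too wide to grip across; keep hands off it and the jars. Origin on the pivot axis at z = 0; the slab reaches from 60 mm behind the axis to 380 mm in front of it along its own -x.
- shelf_end (a point): Middle of the upper edge of the slab's free end, 380 mm from the pivot axis, z = 90 mm; its x axis points from there to the pivot axis.
- edge_right (a point): Outermost point of the buffer rail along the shelf's right-hand side: 320 mm from the pivot along the shelf, 95 mm to the robot's right of its middle line, z = 58 mm. The rail is a black rubber tube 26 mm thick (z 45 to 71 mm), 27 mm out beyond the marble, on spring plungers: 250 N/m, 20 mm travel, it throws back what hits it. Push here to swing the shelf to the left.
- edge_left (a point): The same on the shelf's left-hand side, 95 mm to the robot's left of its middle line; pushing here swings the shelf to the robot's right or slows a swing to the left.
- block: Fixed beech landing block, 120 x 150 x 90 mm high, top flush with the shelf, a thin red line along its middle pointing at the pivot. Its origin lies on the pivot axis at z = 0, not in the block: this stands 405 to 525 mm from there along this body's -x axis. The shelf is in line when its direction is this -x axis.
- block_edge (a point): Middle of the block's upper edge that faces the pivot, 405 mm from the pivot axis, z = 90 mm; 25 mm of gap to the shelf's end when in line.
- jar0: Jar with red contents and metal lid, 68 mm across, 118 mm high, standing loose on the shelf's middle line 90 mm from the pivot axis; top at z = 208 mm. Origin: centre of its underside.
- jar1: The same with green contents, 172 mm from the pivot axis.
- jar2: The same with yellow contents, 254 mm from the pivot axis. The shelf beyond it (290 to 380 mm) is empty.
- herb_bowl: Blue bowl with herbs, 145 mm across, about 150 mm high, on the left. Origin: centre of its underside.
- tomato: Big red tomato, 94 mm across, 52 mm high, on the right. Origin: centre of its underside.
- red_jar: Large jar with red contents, 86 mm across, 140 mm high, on the left at the back. Origin: centre of its underside.
- dark_jar: Jar with dark contents, 72 mm across, 118 mm high, on the right. Origin: centre of its underside.
- lid_tin: White tin of lids, 100 mm across, 64 mm high, on the right at the back. Origin: centre of its underside.
- funnel: Steel jar funnel, 96 mm across its mouth, 70 mm high, on the left in front. Origin: centre of its underside.

How it is judged:
By the outcome, as a careful person would: the job done as asked, in the order asked, and still so for the second after the job is handed in, with the robot touching nothing.
It also fails if it takes over 54 s, if anything falls off the work surface, if the arm or the gripper's body presses on something with over 40 N, if the wrist force passes 120 N, or if a joint passes its speed limit or range.

## Working session

There is one attempt and no reset: what is moved stays moved. The work goes in short steps, Python scripts to look and compute and a tool call to move; the robot and the scene stay as the last step left them, time stands still between calls to the robot, and variables do not carry over. Pictures are saved under pics/ and viewed, at most 10 in all, crops included, and the job is handed in when it is done.

Besides the shell and the picture viewer there is one more tool, called after "Call:" by a JSON object that holds its "fn" and its "kwargs". move_arm: Moves the arm, as the interface text tells. Its arguments: {"type":"object","properties":{"motion":{"type":"array"},"claw":{"type":"number"},"force":{"type":"number"}},"required":["motion"]}

```bash
mkdir -p pics; ls; python3 - <<'E'
from plant import env, eyes
import cv2
s=env.sense(); print(s)
for n in("side","top"):
    d=eyes.get_image(n); cv2.imwrite(f"pics/{n}0.png",d["img"]); print(n,d["fx"],d["cx"],d["cy"],d["R"],d["t"])
E
```

```text
pics
{'time_s': 0.0, 'joints': array([ 1.13048907,  0.41796492, -0.0102708 ,  1.61416699,  0.00469324,
        1.11068136, -0.05299638]), 'joint_velocities': array([ 0.00053839,  0.00089672,  0.00192146,  0.00113625, -0.00152733,
       -0.00016331,  0.00136676]), 'effort': array([-1.54923513e-03, -8.51261044e+01,  6.37736097e-01, -4.26001024e+01,
       -4.90627752e-02,  1.86866499e-02,  1.20252930e-04]), 'ee_pos': array([ 0.24254246, -0.57565099,  0.22983409]), 'orientation': array([-5.75188411e-04,  9.80186750e-01,  1.98074677e-01, -1.65777380e-04]), 'contact_force': array([-0.36102261, -0.52740366, -0.87486135]), 'ft_torque': array([ 0.00690871, -0.01908413,  0.03350598]), 'gripper_force': 0.0, 'gripper_width': 1.0014973003341059}
side 433.1975814503583 255.86180992079468 191.90239180179944 [[-9.73858558e-01 -2.27154005e-01  7.52948325e-04]
 [-1.37071740e-01  5.85006675e-01 -7.99361325e-01]
 [ 1.81137647e-01 -7.78568075e-01 -6.00850152e-01]] [0.54286277 0.13235255 1.42423196]
top 393.4440817734919 254.93392889445087 200.6577083536209 [[-1.03582451e-02 -9.99944730e-01 -1.80111053e-03]
 [-9.88392192e-01  1.05115655e-02 -1.51559828e-01]
 [ 1.51570383e-01  2.10309749e-04 -9.88446445e-01]] [0.01170125 0.56139519 1.38929625]
```

View pics/top0.png

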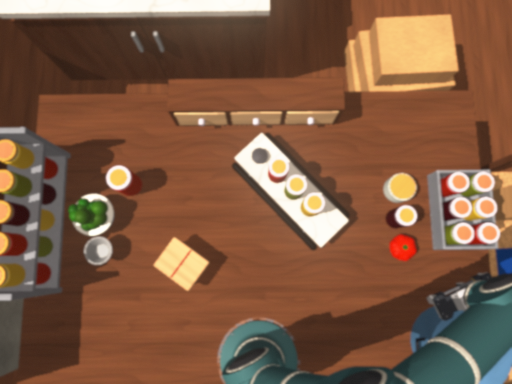

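View pics/side0.png

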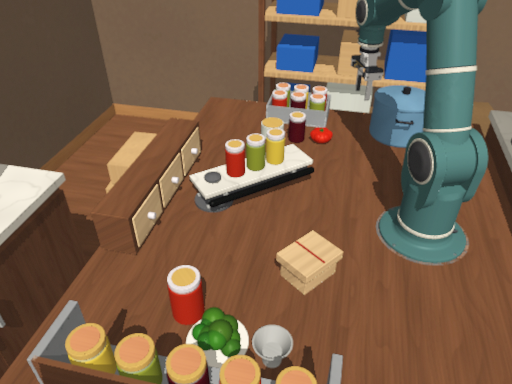

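The top view shows the post cap at about (260,155). The shelf runs from there to lower right, with its free end near (333,230). The block, with its red line, is at about (182,264). The side view agrees. Next I'll measure these.

```bash
cat > h.py <<'E'
import numpy as np, cv2
from plant import env, eyes
def ray(d,uv,z):
    uv=np.atleast_2d(uv).astype(float)
    c=np.c_[(uv[:,0]-d["cx"])/d["fx"],(uv[:,1]-d["cy"])/d["fy"],np.ones(len(uv))]
    R=np.array(d["R"]);o=-R.T@np.array(d["t"]);w=c@R
    return o+w*((z-o[2])/w[:,2])[:,None]
def proj(d,X):
    c=np.atleast_2d(X)@np.array(d["R"]).T+np.array(d["t"])
    return np.c_[c[:,0]/c[:,2]*d["fx"]+d["cx"],c[:,1]/c[:,2]*d["fy"]+d["cy"]]
E
python3 - <<'E'
from h import *
d=eyes.get_image("top");im=d["img"];hsv=cv2.cvtColor(im,cv2.COLOR_BGR2HSV)
def big(m,x0,x1,y0,y1):
    k=np.zeros_like(m);k[y0:y1,x0:x1]=m[y0:y1,x0:x1]
    cs=cv2.findContours(k,cv2.RETR_EXTERNAL,cv2.CHAIN_APPROX_NONE)[0]
    return max(cs,key=cv2.contourArea)
m=cv2.inRange(hsv,(0,0,150),(179,60,255))
c=big(m,225,355,128,250); P=ray(d,c[:,0],.09)[:,:2].astype(np.float32)
r=cv2.minAreaRect(P);b=cv2.boxPoints(r);print("slab",r,b)
m=cv2.inRange(hsv,(0,0,0),(179,255,90)); 
c=big(m,248,274,145,168);M=cv2.moments(c);pc=[M['m10']/M['m00'],M['m01']/M['m00']]
print("cap",pc,cv2.contourArea(c),ray(d,pc,.114))
m=cv2.inRange(hsv,(8,40,150),(30,200,255))
c=big(m,140,220,225,300);P=ray(d,c[:,0],.09)[:,:2].astype(np.float32)
r=cv2.minAreaRect(P);print("block",r,cv2.boxPoints(r))
m=cv2.inRange(hsv,(0,150,60),(6,255,255))|cv2.inRange(hsv,(174,150,60),(179,255,255))
k=np.zeros_like(m);k[235:292,150:212]=m[235:292,150:212]
ys,xs=np.nonzero(k);Q=ray(d,np.c_[xs,ys],.09)[:,:2].astype(np.float32);print("red",len(Q),cv2.fitLine(Q,cv2.DIST_HUBER,0,.01,.01).ravel())
for s in [(260,155),(300,205),(190,265),(182,264)]: print(s,hsv[s[1],s[0]])
E
```

```text
slab ((0.59677654504776, -0.11934079229831696), (0.4441036880016327, 0.14362956583499908), 43.15420150756836) [[ 0.3856675  -0.2188263 ]
 [ 0.48390502 -0.3236063 ]
 [ 0.8078856  -0.01985529]
 [ 0.7096481   0.08492473]]Traceback (most recent call last):
  File "<stdin>", line 11, in <module>
  File "<stdin>", line 6, in big
ValueError: max() iterable argument is empty
```

```bash
python3 - <<'E'
from h import *
d=eyes.get_image("top");im=d["img"];hsv=cv2.cvtColor(im,cv2.COLOR_BGR2HSV)
print(hsv[155,250:272].tolist()); print(hsv[264,150:214:3].tolist())
g=im.max(2); k=np.zeros_like(g);k[144:170,246:276]=255
m=((g<130)&(k>0)).astype(np.uint8);n,l,st,ce=cv2.connectedComponentsWithStats(m)
for i in range(1,n):
    if st[i,4]>20: print("cap",st[i],ce[i],ray(d,ce[i],.114))
cv2.imwrite("pics/z.png",cv2.resize(np.hstack([im[135:265,225:355],im[205:335,120:250]]),None,fx=3,fy=3,interpolation=cv2.INTER_NEAREST))
E
```

```text
[[21, 19, 251], [19, 34, 231], [13, 37, 171], [8, 29, 133], [8, 24, 125], [9, 28, 126], [7, 27, 125], [7, 27, 124], [6, 29, 122], [6, 30, 120], [6, 30, 118], [8, 33, 116], [11, 32, 112], [9, 37, 111], [9, 37, 109], [11, 38, 108], [11, 42, 115], [12, 41, 136], [14, 43, 165], [16, 45, 192], [18, 40, 225], [19, 21, 250]]
[[10, 157, 141], [12, 142, 191], [21, 106, 253], [22, 100, 254], [21, 105, 253], [20, 110, 251], [20, 112, 251], [21, 107, 253], [22, 101, 254], [21, 107, 253], [9, 158, 237], [19, 116, 250], [21, 107, 252], [22, 103, 254], [22, 101, 254], [22, 99, 254], [22, 99, 254], [22, 102, 253], [21, 105, 253], [14, 133, 207], [11, 150, 92], [10, 152, 89]]
cap [254 149  13  13 133] [260.34586466 155.03007519] [[ 0.71281233 -0.01493466  0.114     ]]
```

View pics/z.png

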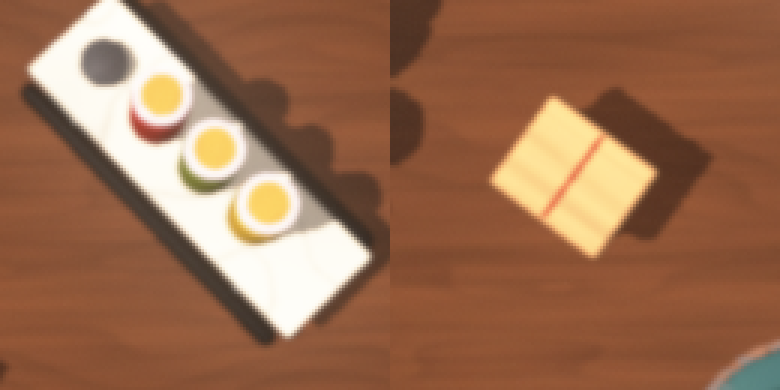

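```bash
cat >> h.py <<'E'
def lids(d):
    "yellow lid-disc centres on z=.208, largest-saturated blobs near the pivot"
    hsv=cv2.cvtColor(d["img"],cv2.COLOR_BGR2HSV)
    m=cv2.inRange(hsv,(17,125,200),(30,255,255))
    n,l,st,ce=cv2.connectedComponentsWithStats(m)
    out=[]
    for i in range(1,n):
        X=ray(d,ce[i],.208)[0,:2]; r=np.hypot(*(X-P0))
        if 60<st[i,4]<200 and .06<r<.29: out.append((r,X,st[i,4]))
    return sorted(out,key=lambda o:o[0])
P0=np.array([.713,-.013])
E
python3 - <<'E'
from h import *
d=eyes.get_image("top");im=d["img"];hsv=cv2.cvtColor(im,cv2.COLOR_BGR2HSV)
L=lids(d);print(L)
for r,X,a in L: print(np.arctan2(*(X-P0)[::-1]))
m=cv2.inRange(hsv,(8,60,215),(30,200,255));k=np.zeros_like(m);k[225:300,140:220]=m[225:300,140:220]
c=max(cv2.findContours(k,0,1)[0],key=cv2.contourArea);P=ray(d,c[:,0],.09)[:,:2].astype(np.float32)
r=cv2.minAreaRect(P);b=cv2.boxPoints(r);print("block",r,b,np.mean(b,0))
h=hsv[:,:,0].astype(int);red=((h<15)&(hsv[:,:,2]>225)&(hsv[:,:,1]>125)&(k*0+1>0)).astype(np.uint8);K=np.zeros_like(red);K[235:292,150:212]=red[235:292,150:212]
ys,xs=np.nonzero(K);Q=ray(d,np.c_[xs,ys],.09)[:,:2].astype(np.float32);f=cv2.fitLine(Q,cv2.DIST_HUBER,0,.01,.01).ravel();print("red",len(Q),f,np.arctan2(f[1],f[0]))
for nm,p in (("blk",np.mean(b,0)),("red",f[2:])):
    v=p-P0;print(nm,np.hypot(*v),np.arctan2(v[1],v[0]))
# slab end corners in side view / other: marble via top long edges
m=cv2.inRange(hsv,(0,0,215),(179,45,255));k=np.zeros_like(m);k[128:250,225:355]=m[128:250,225:355]
c=max(cv2.findContours(k,0,1)[0],key=cv2.contourArea);P=ray(d,c[:,0],.09)[:,:2].astype(np.float32)
print(cv2.minAreaRect(P),cv2.boxPoints(cv2.minAreaRect(P)))
print(env.sense()["time_s"])
E
```

```text
[(np.float64(0.0872246137408906), array([ 0.6491397 , -0.07241376]), np.int32(111)), (np.float64(0.16967196181858626), array([ 0.58878847, -0.12858578]), np.int32(113)), (np.float64(0.25188710626480165), array([ 0.52862102, -0.18461441]), np.int32(119))]
-2.392249172571323
-2.3921499953781367
-2.3920353146927913
block ((0.33937907218933105, 0.26397502422332764), (0.15128064155578613, 0.12079297006130219), 53.69489288330078) [[0.24592152 0.2387782 ]
 [0.34326562 0.1672585 ]
 [0.43283662 0.28917184]
 [0.33549252 0.36069155]] [0.33937907 0.26397502]
red 89 [ 0.8109093  -0.5851719   0.32248828  0.27612337] -0.625092
blk 0.4650889826061439 2.503665856016602
red 0.48589271521607325 2.504282937412651
((0.5971212387084961, -0.11929340660572052), (0.43935173749923706, 0.13730624318122864), 42.88799285888672) [[ 0.38944483 -0.21849647]
 [ 0.48289096 -0.31909877]
 [ 0.80479765 -0.02009034]
 [ 0.7113515   0.08051196]]
0.25
```

Measured values, which agree with the given sizes:
- The pivot is at about (0.7145, -0.011).
- The shelf direction is 3.891 rad and the block direction is 2.509 rad.
- The swing needed is therefore about 1.382 rad clockwise.

Next I'll move the closed hand to the right-hand rail, with its narrow side facing the rail.

Call:
{"fn": "move_arm", "kwargs": {"motion": [[1.6,1.3,0,0,0,0.096],[3.2,2.6,0,0,0,0.192],[4.9,3.8,0,0,0,0.288],[6.5,5.1,0,0,0,0.384],[8.1,6.4,0,0,0,0.48]], "claw": 0, "force": 10}}

```text
time_s: 0.67
ee_pos: [0.3244, -0.5112, 0.2304]
orientation: [-0.0, 0.904, 0.428, -0.0]
contact_force: [-0.1, -0.6, 0.2]
gripper_width: 0.676
gripper_force: 0.0
```

Call:
{"fn": "move_arm", "kwargs": {"motion": [[1.6,1.3,0,0,0,0.096],[3.2,2.6,0,0,0,0.192],[4.9,3.8,0,0,0,0.288],[6.5,5.1,0,0,0,0.384],[8.1,6.4,0,0,0,0.48]]}}

```text
time_s: 1.08
ee_pos: [0.4054, -0.4472, 0.2304]
orientation: [-0.0, 0.776, 0.63, -0.0]
contact_force: [0.2, 0.2, 0.1]
gripper_width: 0.331
gripper_force: 0.0
```

Call:
{"fn": "move_arm", "kwargs": {"motion": [[1.6,1.3,0,0,0,0.096],[3.2,2.6,0,0,0,0.192],[4.9,3.8,0,0,0,0.288],[6.5,5.1,0,0,0,0.384],[8.1,6.4,0,0,0,0.48]]}}

```text
time_s: 1.5
ee_pos: [0.4864, -0.3833, 0.2304]
orientation: [-0.0, 0.604, 0.797, -0.0]
contact_force: [0.2, -0.4, 0.2]
gripper_width: 0.01
gripper_force: 0.0
```

Call:
{"fn": "move_arm", "kwargs": {"motion": [[1.6,1.3,0,0,0,0.096],[3.2,2.6,0,0,0,0.192],[4.9,3.8,0,0,0,0.288],[6.5,5.1,0,0,0,0.384],[8.1,6.4,0,0,0,0.48]]}}

```text
time_s: 1.92
ee_pos: [0.5673, -0.3194, 0.2303]
orientation: [-0.0, 0.398, 0.917, -0.0]
contact_force: [-0.3, 0.1, 0.4]
gripper_width: 0.007
gripper_force: 0.0
```

Call:
{"fn": "move_arm", "kwargs": {"motion": [[0,0,-2.5,0,0,0],[0,0,-6.5,0,0,0],[0,0,-10.5,0,0,0],[0,0,-14,0,0,0],[0,0,-16.4,0,0,0]]}}

```text
time_s: 2.33
ee_pos: [0.5653, -0.3194, 0.0629]
orientation: [-0.002, 0.4, 0.917, 0.0]
contact_force: [1.0, -0.2, -0.4]
gripper_width: 0.004
gripper_force: 0.0
```

```bash
sed -i 's/^P0=.*/P0=np.array([.7145,-.011])/' h.py; cat >> h.py <<'E'
TGT=2.509
def phi(d):
    L=lids(d)
    X=np.array([o[1]-P0 for o in L]); 
    return (np.arctan2(X[:,1].sum(),X[:,0].sum())%(2*np.pi) if len(X) else np.nan),[round(float(o[0]),3) for o in L]
E
python3 - <<'E'
from h import *
d=eyes.get_image("top");print(phi(d));s=env.sense();print(s["time_s"],s["ee_pos"])
f=eyes.get_image("side")
cv2.imwrite("pics/a.png",np.hstack([cv2.resize(d["img"][130:290,200:380],(450,400)),cv2.resize(f["img"][60:260,170:345],(350,400))]))
E
```

```text
(np.float64(3.893409792711572), [0.09, 0.172, 0.255])
2.3833 [ 0.56374767 -0.31861703  0.05925984]
```

View pics/a.png

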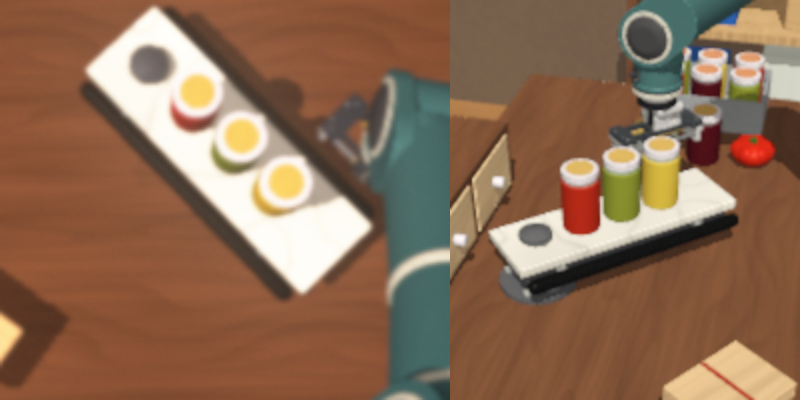

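```bash
cat >> h.py <<'E'
def fpos(ph,lat,r=.319):
    u=np.array([np.cos(ph),np.sin(ph)]);t=np.array([np.sin(ph),-np.cos(ph)])
    return P0+r*u+lat*t
def rows(ph,lat,n=5,r=.319):
    "ph,lat arrays incl. start; prints calls of n rows"
    X=np.array([fpos(p,l,r) for p,l in zip(ph,lat)])
    for k in range(0,len(ph)-1,n):
        print([[*(np.round((X[j]-X[k])*2000)/20).tolist(),0,0,0,round(ph[j]-ph[k],3)] for j in range(k+1,min(k+n+1,len(ph)))])
E
python3 - <<'E'
from h import *
w=[.1,.18,.18,.14,.09,.05,.03]+list(np.arange(.03,.151,.0085))
w=w+[.15,.15,.15]
th=-.07+np.r_[0,np.cumsum(w)/12];print(len(w),th.round(3)[[7,-1]])
rows(3.892-th,-.103+0*th)
E
```

```text
25 [-0.006  0.144]
[[-0.25, 0.1, 0, 0, 0, np.float64(-0.008)], [-0.7, 0.35, 0, 0, 0, np.float64(-0.023)], [-1.15, 0.55, 0, 0, 0, np.float64(-0.038)], [-1.5, 0.75, 0, 0, 0, np.float64(-0.05)], [-1.7, 0.85, 0, 0, 0, np.float64(-0.057)]]
[[-0.1, 0.05, 0, 0, 0, np.float64(-0.004)], [-0.2, 0.1, 0, 0, 0, np.float64(-0.007)], [-0.25, 0.15, 0, 0, 0, np.float64(-0.009)], [-0.35, 0.2, 0, 0, 0, np.float64(-0.012)], [-0.5, 0.25, 0, 0, 0, np.float64(-0.016)]]
[[-0.15, 0.1, 0, 0, 0, np.float64(-0.005)], [-0.3, 0.15, 0, 0, 0, np.float64(-0.01)], [-0.45, 0.25, 0, 0, 0, np.float64(-0.016)], [-0.65, 0.4, 0, 0, 0, np.float64(-0.023)], [-0.9, 0.5, 0, 0, 0, np.float64(-0.03)]]
[[-0.25, 0.15, 0, 0, 0, np.float64(-0.008)], [-0.5, 0.3, 0, 0, 0, np.float64(-0.017)], [-0.75, 0.45, 0, 0, 0, np.float64(-0.027)], [-1.05, 0.65, 0, 0, 0, np.float64(-0.037)], [-1.35, 0.85, 0, 0, 0, np.float64(-0.048)]]
[[-0.3, 0.2, 0, 0, 0, np.float64(-0.012)], [-0.65, 0.45, 0, 0, 0, np.float64(-0.024)], [-1.0, 0.7, 0, 0, 0, np.float64(-0.037)], [-1.35, 0.95, 0, 0, 0, np.float64(-0.049)], [-1.7, 1.2, 0, 0, 0, np.float64(-0.062)]]
```

Call:
{"fn": "move_arm", "kwargs": {"motion": [[-0.25,0.1,0,0,0,-0.008],[-0.7,0.35,0,0,0,-0.023],[-1.15,0.55,0,0,0,-0.038],[-1.5,0.75,0,0,0,-0.05],[-1.7,0.85,0,0,0,-0.057]]}}

```text
time_s: 2.85
ee_pos: [0.5495, -0.3115, 0.0677]
orientation: [0.001, 0.426, 0.904, -0.0]
contact_force: [-0.0, 0.5, 0.4]
gripper_width: 0.004
gripper_force: 0.0
```

Call:
{"fn": "move_arm", "kwargs": {"motion": [[-0.1,0.05,0,0,0,-0.004],[-0.2,0.1,0,0,0,-0.007],[-0.25,0.15,0,0,0,-0.009],[-0.35,0.2,0,0,0,-0.012],[-0.5,0.25,0,0,0,-0.016]]}}

```text
time_s: 3.27
ee_pos: [0.5448, -0.3089, 0.0664]
orientation: [0.0, 0.433, 0.901, 0.0]
contact_force: [0.1, -0.3, 0.5]
gripper_width: 0.005
gripper_force: 0.2
```

Call:
{"fn": "move_arm", "kwargs": {"motion": [[-0.15,0.1,0,0,0,-0.005],[-0.3,0.15,0,0,0,-0.01],[-0.45,0.25,0,0,0,-0.016],[-0.65,0.4,0,0,0,-0.023],[-0.9,0.5,0,0,0,-0.03]]}}

```text
time_s: 3.68
ee_pos: [0.5355, -0.3036, 0.0664]
orientation: [-0.0, 0.447, 0.895, 0.0]
contact_force: [0.1, -0.0, 0.1]
gripper_width: 0.005
gripper_force: 0.0
```

```bash
python3 - <<'E'
from h import *
for i in range(2):
    d=eyes.get_image("top");s=env.sense();print(s["time_s"],phi(d),s["ee_pos"],s["contact_force"])
E
```

```text
3.7333 (np.float64(3.850792928010231), [0.09, 0.172, 0.254]) [ 0.53508791 -0.30357789  0.06637785] [-0.14793175 -0.16047944 -0.57374766]
3.7833 (np.float64(3.848118849737989), [0.09, 0.172, 0.254]) [ 0.53529246 -0.30376037  0.06641239] [0.18048055 0.13192592 0.09327918]
```

```bash
python3 - <<'E'
from h import *
w=[.08]+[.108]*9
th=.034+np.r_[0,np.cumsum(w)/12]
rows(3.892-th,-.103+0*th)
E
```

```text
[[-0.2, 0.1, 0, 0, 0, np.float64(-0.007)], [-0.45, 0.25, 0, 0, 0, np.float64(-0.016)], [-0.7, 0.45, 0, 0, 0, np.float64(-0.025)], [-0.95, 0.6, 0, 0, 0, np.float64(-0.034)], [-1.2, 0.75, 0, 0, 0, np.float64(-0.043)]]
[[-0.25, 0.15, 0, 0, 0, np.float64(-0.009)], [-0.5, 0.35, 0, 0, 0, np.float64(-0.018)], [-0.75, 0.5, 0, 0, 0, np.float64(-0.027)], [-1.0, 0.7, 0, 0, 0, np.float64(-0.036)], [-1.25, 0.85, 0, 0, 0, np.float64(-0.045)]]
```

Call:
{"fn": "move_arm", "kwargs": {"motion": [[-0.2,0.1,0,0,0,-0.007],[-0.45,0.25,0,0,0,-0.016],[-0.7,0.45,0,0,0,-0.025],[-0.95,0.6,0,0,0,-0.034],[-1.2,0.75,0,0,0,-0.043]]}}

```text
time_s: 4.2
ee_pos: [0.5234, -0.2962, 0.0664]
orientation: [-0.0, 0.466, 0.885, -0.0]
contact_force: [-0.2, -0.4, -0.4]
gripper_width: 0.006
gripper_force: 0.0
```

Call:
{"fn": "move_arm", "kwargs": {"motion": [[-0.25,0.15,0,0,0,-0.009],[-0.5,0.35,0,0,0,-0.018],[-0.75,0.5,0,0,0,-0.027],[-1.0,0.7,0,0,0,-0.036],[-1.25,0.85,0,0,0,-0.045]]}}

```text
time_s: 4.62
ee_pos: [0.511, -0.2877, 0.0664]
orientation: [0.0, 0.486, 0.874, -0.0]
contact_force: [0.0, 0.5, 0.3]
gripper_width: 0.004
gripper_force: 0.0
```

```bash
python3 - <<'E'
from h import *
for i in range(4):
    d=eyes.get_image("top");s=env.sense();print(s["time_s"],phi(d),s["ee_pos"],s["contact_force"])
E
```

```text
4.6667 (np.float64(3.7641570439409047), [0.09, 0.171, 0.254]) [ 0.51059872 -0.28749441  0.06642989] [0.35913593 0.58679132 0.44039226]
4.7167 (np.float64(3.7589568710191488), [0.09, 0.171, 0.254]) [ 0.51084677 -0.28773309  0.0664526 ] [-0.46126826  0.41242111  0.50453187]
4.7667 (np.float64(3.754411625533277), [0.09, 0.171, 0.254]) [ 0.5111113  -0.28787284  0.06649972] [-0.70155968 -0.11305031 -0.06639613]
4.8167 (np.float64(3.7509870739020483), [0.09, 0.172, 0.254]) [ 0.51122407 -0.28799017  0.06648479] [-0.78538156  0.22460729  0.20751639]
```

```bash
python3 - <<'E'
from h import *
w=[.13,.17,.16,.13]+[.12]*6
th=.121+np.r_[0,np.cumsum(w)/12]
rows(3.892-th,-.103+0*th)
E
```

```text
[[-0.3, 0.2, 0, 0, 0, np.float64(-0.011)], [-0.65, 0.5, 0, 0, 0, np.float64(-0.025)], [-1.0, 0.8, 0, 0, 0, np.float64(-0.038)], [-1.3, 1.0, 0, 0, 0, np.float64(-0.049)], [-1.55, 1.2, 0, 0, 0, np.float64(-0.059)]]
[[-0.25, 0.2, 0, 0, 0, np.float64(-0.01)], [-0.5, 0.45, 0, 0, 0, np.float64(-0.02)], [-0.75, 0.65, 0, 0, 0, np.float64(-0.03)], [-1.0, 0.85, 0, 0, 0, np.float64(-0.04)], [-1.25, 1.1, 0, 0, 0, np.float64(-0.05)]]
```

Call:
{"fn": "move_arm", "kwargs": {"motion": [[-0.3,0.2,0,0,0,-0.011],[-0.65,0.5,0,0,0,-0.025],[-1.0,0.8,0,0,0,-0.038],[-1.3,1.0,0,0,0,-0.049],[-1.55,1.2,0,0,0,-0.059]]}}

```text
time_s: 5.23
ee_pos: [0.4952, -0.2756, 0.0664]
orientation: [-0.0, 0.512, 0.859, -0.0]
contact_force: [-0.5, 0.6, 0.4]
gripper_width: 0.005
gripper_force: 0.0
```

Call:
{"fn": "move_arm", "kwargs": {"motion": [[-0.25,0.2,0,0,0,-0.01],[-0.5,0.45,0,0,0,-0.02],[-0.75,0.65,0,0,0,-0.03],[-1.0,0.85,0,0,0,-0.04],[-1.25,1.1,0,0,0,-0.05]]}}

```text
time_s: 5.65
ee_pos: [0.483, -0.2648, 0.0664]
orientation: [0.0, 0.533, 0.846, -0.0]
contact_force: [-1.0, -0.7, -0.5]
gripper_width: 0.006
gripper_force: 0.1
```

```bash
python3 - <<'E'
from h import *
for i in range(4):
    d=eyes.get_image("top");s=env.sense();print(s["time_s"],phi(d),s["ee_pos"],s["contact_force"])
E
```

```text
5.7 (np.float64(3.6665863131707157), [0.089, 0.172, 0.254]) [ 0.48257516 -0.26429959  0.06639315] [-0.07578352  0.96080946  0.10816082]
5.75 (np.float64(3.6587750706277555), [0.09, 0.172, 0.254]) [ 0.48284691 -0.2645586   0.06645066] [ 0.02386774  0.251722   -0.67924921]
5.8 (np.float64(3.654100040524928), [0.089, 0.172, 0.254]) [ 0.48310172 -0.26479246  0.06647946] [0.68213035 0.52796754 1.05639032]
5.85 (np.float64(3.646534869445549), [0.089, 0.171, 0.253]) [ 0.48322809 -0.26493726  0.06646715] [-0.67491729  0.63177504  0.20558754]
```

Call:
{"fn": "move_arm", "kwargs": {"motion": [[0.7,-1.2,1,0,0,0],[1.0,-1.7,4.5,0,0,0],[1.0,-1.7,8.5,0,0,0],[1.0,-1.7,12.5,0,0,0],[1.0,-1.7,16.2,0,0,0]]}}

```text
time_s: 6.27
ee_pos: [0.4932, -0.2819, 0.2307]
orientation: [0.0, 0.532, 0.847, 0.0]
contact_force: [-0.1, 0.5, -0.9]
gripper_width: 0.003
gripper_force: 0.0
```

Call:
{"fn": "move_arm", "kwargs": {"motion": [[0.1,1.0,2.5,0,0,-0.03],[0.3,3.2,3.5,0,0,-0.09],[0.6,6.0,3.5,0,0,-0.15],[0.9,9.0,3.5,0,0,-0.22],[1.1,12.0,3.5,0,0,-0.29]]}}

```text
time_s: 6.68
ee_pos: [0.5043, -0.1609, 0.2637]
orientation: [0.0, 0.651, 0.759, 0.0]
contact_force: [-0.3, 0.2, 0.7]
gripper_width: 0.007
gripper_force: 0.0
```

Call:
{"fn": "move_arm", "kwargs": {"motion": [[0.2,3.0,0,0,0,-0.06],[0.5,6.0,0,0,0,-0.12],[0.7,9.0,0,0,0,-0.18],[0.9,12.0,0,0,0,-0.24],[1.1,15.0,0,0,0,-0.3]]}}

```text
time_s: 7.1
ee_pos: [0.5152, -0.0105, 0.2636]
orientation: [0.0, 0.756, 0.654, 0.0]
contact_force: [1.0, -0.4, 0.5]
gripper_width: 0.004
gripper_force: 0.0
```

Call:
{"fn": "move_arm", "kwargs": {"motion": [[0.2,3.0,0,0,0,-0.06],[0.5,6.0,0,0,0,-0.12],[0.7,9.0,0,0,0,-0.18],[0.9,12.0,0,0,0,-0.24],[1.1,15.0,0,0,0,-0.3]]}}

```text
time_s: 7.52
ee_pos: [0.5262, 0.1395, 0.2636]
orientation: [0.0, 0.846, 0.534, 0.0]
contact_force: [0.2, -0.6, 0.5]
gripper_width: 0.005
gripper_force: 0.0
```

Call:
{"fn": "move_arm", "kwargs": {"motion": [[0.3,3.0,0,0,0,-0.06],[0.6,6.0,0,0,0,-0.12],[0.9,9.0,0,0,0,-0.18],[1.1,12.0,0,0,0,-0.23],[1.2,14.8,0,0,0,-0.27]]}}

```text
time_s: 7.93
ee_pos: [0.5382, 0.2878, 0.2633]
orientation: [-0.0, 0.91, 0.415, -0.0]
contact_force: [0.0, 0.1, 0.5]
gripper_width: 0.005
gripper_force: 0.0
```

```bash
python3 - <<'E'
from h import *
for i in range(2):
    d=eyes.get_image("top");s=env.sense();print(s["time_s"],phi(d),s["ee_pos"],s["joints"].round(2))
cv2.imwrite("pics/b.png",cv2.resize(d["img"][100:320,140:380],None,fx=2,fy=2))
E
```

```text
7.9833 (nan, []) [0.53682294 0.29321711 0.26333671] [-0.13  0.42 -0.56  1.6   0.23  1.19 -1.45]
8.0333 (nan, []) [0.53696915 0.29081615 0.2631937 ] [-0.13  0.41 -0.55  1.6   0.23  1.19 -1.44]
```

View pics/b.png

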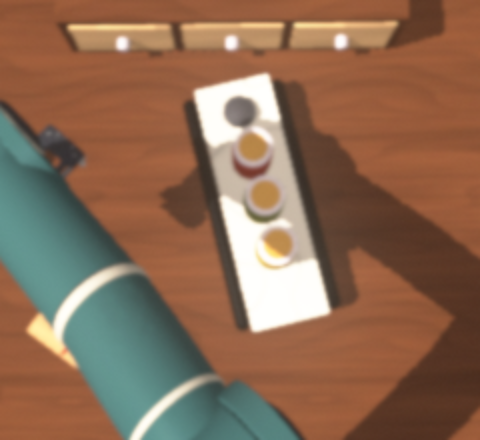

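```bash
python3 - <<'E'
from h import *
d=eyes.get_image("top");hsv=cv2.cvtColor(d["img"],cv2.COLOR_BGR2HSV);s=env.sense();print(s["time_s"])
np.save("pics/last.npy",d["img"])
for c in [(266,174),(272,198),(277,222)]:print(hsv[c[1]-1:c[1]+2,c[0]-4:c[0]+8:2].tolist())
for lo in [(14,110,120),(14,130,120),(15,100,150)]:
    m=cv2.inRange(hsv,lo,(32,255,255));n,l,st,ce=cv2.connectedComponentsWithStats(m)
    for i in range(1,n):
        X=ray(d,ce[i],.208)[0,:2]-P0;r=np.hypot(*X)
        if st[i,4]>30 and r<.32:print(lo,st[i,4],ce[i].round(1),r.round(3),(np.arctan2(X[1],X[0])%(2*np.pi)).round(4))
E
```

```text
8.0833
[[[17, 154, 182], [17, 153, 183], [17, 154, 184], [17, 154, 182], [17, 153, 183], [16, 130, 184]], [[17, 152, 184], [17, 154, 184], [17, 154, 184], [17, 153, 183], [17, 153, 182], [15, 127, 183]], [[17, 153, 185], [16, 153, 185], [17, 154, 184], [17, 155, 183], [17, 152, 181], [15, 117, 183]]]
[[[17, 152, 185], [17, 153, 185], [17, 155, 186], [16, 153, 185], [17, 154, 184], [16, 132, 187]], [[17, 152, 185], [17, 153, 185], [17, 154, 186], [17, 154, 184], [17, 154, 185], [16, 128, 187]], [[17, 153, 185], [17, 153, 185], [17, 153, 185], [17, 152, 184], [17, 152, 185], [16, 121, 188]]]
[[[17, 153, 224], [17, 151, 193], [17, 150, 190], [17, 150, 190], [17, 150, 189], [16, 148, 190]], [[19, 151, 244], [17, 154, 207], [17, 150, 192], [17, 150, 190], [17, 151, 189], [17, 148, 189]], [[23, 143, 252], [18, 156, 231], [17, 153, 200], [17, 150, 191], [17, 150, 189], [17, 148, 189]]]
(14, 110, 120) 557 [255.7 116.8] 0.104 0.1099
(14, 110, 120) 539 [311.6 116.8] 0.202 5.2393
(14, 110, 120) 505 [201.6 118.1] 0.216 1.0848
(14, 110, 120) 134 [265.8 173. ] 0.09 3.3605
(14, 110, 120) 140 [271.9 197. ] 0.171 3.3648
(14, 110, 120) 133 [278.1 221.6] 0.253 3.3659
(14, 130, 120) 111 [265.7 173. ] 0.09 3.3585
(14, 130, 120) 121 [271.9 197.1] 0.172 3.3642
(14, 130, 120) 116 [278.2 221.6] 0.253 3.3683
(15, 100, 150) 491 [256.9 116.4] 0.105 0.0702
(15, 100, 150) 460 [310.6 116.3] 0.2 5.2561
(15, 100, 150) 488 [200.3 117.2] 0.221 1.0806
(15, 100, 150) 136 [265.8 173. ] 0.09 3.3596
(15, 100, 150) 141 [271.9 197. ] 0.171 3.3646
(15, 100, 150) 141 [278.1 221.5] 0.253 3.3667
```

```bash
cat >> h.py <<'E'
def lids(d,lo=(14,115,120)):
    m=cv2.inRange(cv2.cvtColor(d["img"],cv2.COLOR_BGR2HSV),lo,(32,255,255))
    n,l,st,ce=cv2.connectedComponentsWithStats(m);out=[]
    for i in range(1,n):
        X=ray(d,ce[i],.208)[0,:2];r=np.hypot(*(X-P0))
        if 70<st[i,4]<250 and min(abs(r-.09),abs(r-.172),abs(r-.254))<.008: out.append((r,X,st[i,4]))
    return sorted(out,key=lambda o:o[0])
def look(tag=""):
    for n in("top","side"):
        t=env.sense()["time_s"];d=eyes.get_image(n);L=lids(d)
        print(n,round(t,3),[(round(float(o[0]),3),round(float(np.arctan2(*(o[1]-P0)[::-1])%(2*np.pi)),4)) for o in L],round(float(phi(d)[0]),4) if L else None)
    return d
E
```

Call:
{"fn": "move_arm", "kwargs": {"motion": [[0,0,-3.5,0,0,0],[0,0,-7.5,0,0,0],[0,0,-11.5,0,0,0],[0,0,-15,0,0,0],[0,0,-18,0,0,0]]}}

```text
time_s: 8.5
ee_pos: [0.538, 0.2842, 0.081]
orientation: [0.0, 0.909, 0.416, -0.001]
contact_force: [0.9, 0.7, 0.3]
gripper_width: 0.005
gripper_force: 0.0
```

Call:
{"fn": "move_arm", "kwargs": {"motion": [[0,0,-0.8,0,0,0],[0,0,-1.4,0,0,0],[0,0,-1.7,0,0,0],[0,0,-1.8,0,0,0],[0,0,-1.8,0,0,0]]}}

```text
time_s: 8.92
ee_pos: [0.539, 0.2863, 0.0669]
orientation: [0.0, 0.909, 0.416, 0.001]
contact_force: [0.4, -1.0, -0.7]
gripper_width: 0.005
gripper_force: 0.0
```

```bash
python3 - <<'E'
from h import *
look();look();s=env.sense();print(s["time_s"],s["ee_pos"],s["contact_force"])
E
```

```text
top 8.917 [(0.09, 3.2677), (0.173, 3.2637), (0.253, 3.2633)] 3.2642
side 8.967 [(0.253, 3.253)] 3.253
top 9.017 [(0.09, 3.2492), (0.173, 3.2504), (0.253, 3.2525)] 3.2512
side 9.067 [(0.253, 3.2393)] 3.2393
9.1167 [0.53861104 0.28623789 0.06633399] [ 0.53110823 -0.50065391  0.23418145]
```

Call:
{"fn": "move_arm", "kwargs": {"motion": [[0,0,0,0,0,0],[0,0,0,0,0,0],[0,0,0,0,0,0],[0,0,0,0,0,0],[0,0,0,0,0,0]]}}

```text
time_s: 9.53
ee_pos: [0.5382, 0.2861, 0.0654]
orientation: [-0.0, 0.909, 0.416, -0.0]
contact_force: [-0.2, -0.8, -0.1]
gripper_width: 0.002
gripper_force: 0.0
```

Call:
{"fn": "move_arm", "kwargs": {"motion": [[0,0,0,0,0,0],[0,0,0,0,0,0],[0,0,0,0,0,0],[0,0,0,0,0,0],[0,0,0,0,0,0]]}}

```text
time_s: 9.95
ee_pos: [0.5382, 0.2861, 0.0654]
orientation: [-0.0, 0.909, 0.416, -0.0]
contact_force: [0.4, 0.6, -0.2]
gripper_width: 0.009
gripper_force: 0.0
```

Call:
{"fn": "move_arm", "kwargs": {"motion": [[0,0,0,0,0,0],[0,0,0,0,0,0],[0,0,0,0,0,0],[0,0,0,0,0,0],[0,0,0,0,0,0]]}}

```text
time_s: 10.37
ee_pos: [0.5382, 0.2861, 0.0654]
orientation: [-0.0, 0.909, 0.416, -0.0]
contact_force: [0.3, -0.9, -0.2]
gripper_width: 0.007
gripper_force: 0.0
```

Call:
{"fn": "move_arm", "kwargs": {"motion": [[0,0,0,0,0,0],[0,0,0,0,0,0],[0,0,0,0,0,0],[0,0,0,0,0,0],[0,0,0,0,0,0]]}}

```text
time_s: 10.78
ee_pos: [0.5382, 0.2861, 0.0654]
orientation: [-0.0, 0.909, 0.416, -0.0]
contact_force: [-0.3, 0.4, 0.3]
gripper_width: 0.005
gripper_force: 0.0
```

Call:
{"fn": "move_arm", "kwargs": {"motion": [[0,0,0,0,0,0],[0,0,0,0,0,0],[0,0,0,0,0,0],[0,0,0,0,0,0],[0,0,0,0,0,0]]}}

```text
time_s: 11.2
ee_pos: [0.5382, 0.2861, 0.0654]
orientation: [-0.0, 0.909, 0.416, -0.0]
contact_force: [-0.1, -0.3, -0.3]
gripper_width: 0.004
gripper_force: 0.0
```

Call:
{"fn": "move_arm", "kwargs": {"motion": [[0,0,0,0,0,0],[0,0,0,0,0,0],[0,0,0,0,0,0],[0,0,0,0,0,0],[0,0,0,0,0,0]]}}

```text
time_s: 11.62
ee_pos: [0.5382, 0.286, 0.0654]
orientation: [-0.0, 0.909, 0.416, -0.0]
contact_force: [-0.5, 1.1, 0.4]
gripper_width: 0.003
gripper_force: 0.0
```

Call:
{"fn": "move_arm", "kwargs": {"motion": [[0,0,0,0,0,0],[0,0,0,0,0,0],[0,0,0,0,0,0],[0,0,0,0,0,0],[0,0,0,0,0,0]]}}

```text
time_s: 12.03
ee_pos: [0.5382, 0.2861, 0.0654]
orientation: [-0.0, 0.909, 0.416, -0.0]
contact_force: [0.4, -0.2, 1.0]
gripper_width: 0.007
gripper_force: 0.0
```

```bash
python3 - <<'E'
from h import *
for i in range(2): look()
d=eyes.get_image("top");f=look()
cv2.imwrite("pics/c.png",np.hstack([cv2.resize(d["img"][120:320,140:340],(400,400)),cv2.resize(f["img"][60:310,150:400],(400,400))]))
E
```

```text
top 12.033 [(0.09, 2.9585), (0.172, 2.9545), (0.253, 2.9582)] 2.957
side 12.083 [(0.253, 2.945)] 2.945
top 12.133 [(0.089, 2.9487), (0.172, 2.9477), (0.253, 2.9475)] 2.9478
side 12.183 [(0.253, 2.9376)] 2.9376
top 12.283 [(0.089, 2.9376), (0.172, 2.9322), (0.176, 0.961), (0.253, 2.934)] 2.584
side 12.333 [(0.254, 2.926)] 2.926
```

View pics/c.png

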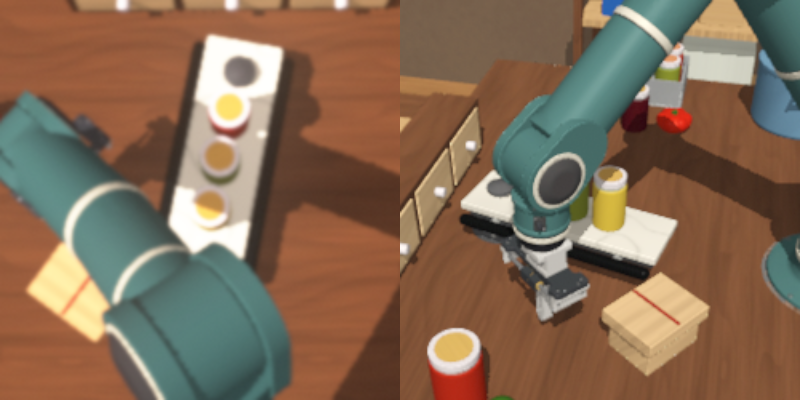

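Call:
{"fn": "move_arm", "kwargs": {"motion": [[0,0,0,0,0,0],[0,0,0,0,0,0],[0,0,0,0,0,0],[0,0,0,0,0,0],[0,0,0,0,0,0]]}}

```text
time_s: 12.8
ee_pos: [0.5382, 0.2861, 0.0654]
orientation: [-0.0, 0.909, 0.416, -0.0]
contact_force: [-0.1, -0.2, -0.0]
gripper_width: 0.006
gripper_force: 0.0
```

Call:
{"fn": "move_arm", "kwargs": {"motion": [[0,0,0,0,0,0],[0,0,0,0,0,0],[0,0,0,0,0,0],[0,0,0,0,0,0],[0,0,0,0,0,0]]}}

```text
time_s: 13.22
ee_pos: [0.5382, 0.2861, 0.0654]
orientation: [-0.0, 0.909, 0.416, -0.0]
contact_force: [0.5, 0.5, 0.8]
gripper_width: 0.006
gripper_force: 0.0
```

Call:
{"fn": "move_arm", "kwargs": {"motion": [[0,0,0,0,0,0],[0,0,0,0,0,0],[0,0,0,0,0,0],[0,0,0,0,0,0],[0,0,0,0,0,0]]}}

```text
time_s: 13.63
ee_pos: [0.5382, 0.2861, 0.0654]
orientation: [-0.0, 0.909, 0.416, -0.0]
contact_force: [-0.4, 0.6, -0.2]
gripper_width: 0.003
gripper_force: 0.0
```

Call:
{"fn": "move_arm", "kwargs": {"motion": [[0,0,0,0,0,0],[0,0,0,0,0,0],[0,0,0,0,0,0],[0,0,0,0,0,0],[0,0,0,0,0,0]]}}

```text
time_s: 14.05
ee_pos: [0.5382, 0.2861, 0.0654]
orientation: [-0.0, 0.909, 0.416, -0.0]
contact_force: [0.8, -0.3, -0.0]
gripper_width: 0.003
gripper_force: 0.0
```

Call:
{"fn": "move_arm", "kwargs": {"motion": [[0,0,0,0,0,0],[0,0,0,0,0,0],[0,0,0,0,0,0],[0,0,0,0,0,0],[0,0,0,0,0,0]]}}

```text
time_s: 14.47
ee_pos: [0.5382, 0.2861, 0.0654]
orientation: [-0.0, 0.909, 0.416, -0.0]
contact_force: [-0.5, 0.4, -0.5]
gripper_width: 0.006
gripper_force: 0.0
```

```bash
python3 - <<'E'
from h import *
for i in range(2): look()
# contact angle for the waiting finger
X=np.array([.5382,.2861])-P0
for ph in np.arange(2.52,2.7,.02):
    u=np.array([np.cos(ph),np.sin(ph)]);t=np.array([np.sin(ph),-np.cos(ph)]);print(ph.round(3),(X@u).round(4),(X@t).round(4))
E
```

```text
top 14.467 [(0.089, 2.7615), (0.172, 2.7579), (0.252, 2.7586)] 2.7589
side 14.517 [(0.254, 2.7512)] 2.7512
top 14.567 [(0.089, 2.7552), (0.172, 2.7524), (0.178, 0.9651), (0.253, 2.7516)] 2.4017
side 14.617 [(0.253, 2.7444)] 2.7444
2.52 0.3163 0.1389
2.54 0.3135 0.1452
2.56 0.3105 0.1514
2.58 0.3074 0.1576
2.6 0.3042 0.1637
2.62 0.3009 0.1698
2.64 0.2974 0.1757
2.66 0.2939 0.1816
2.68 0.2902 0.1875
2.7 0.2864 0.1933
```

```bash
python3 - <<'E'
from h import *
a=np.array([.5382,.2861]);b=fpos(2.60,.103);print((b-a)*100)
E
```

```text
[-4.3950871  -4.43955208]
```

Call:
{"fn": "move_arm", "kwargs": {"motion": [[-0.2,-0.2,0,0,0,0.01],[-0.7,-0.7,0,0,0,0.02],[-1.3,-1.3,0,0,0,0.03],[-1.9,-1.9,0,0,0,0.045],[-2.5,-2.5,0,0,0,0.06]]}}

```text
time_s: 15.08
ee_pos: [0.5124, 0.2601, 0.0654]
orientation: [0.0, 0.896, 0.444, -0.0]
contact_force: [-0.6, -0.3, 0.6]
gripper_width: 0.006
gripper_force: 0.0
```

Call:
{"fn": "move_arm", "kwargs": {"motion": [[-0.6,-0.6,0,0,0,0.015],[-1.1,-1.1,0,0,0,0.025],[-1.5,-1.5,0,0,0,0.035],[-1.8,-1.8,0,0,0,0.04],[-1.9,-1.9,0,0,0,0.04]]}}

```text
time_s: 15.5
ee_pos: [0.4938, 0.2415, 0.0655]
orientation: [0.0, 0.887, 0.461, -0.0]
contact_force: [0.2, 0.2, -0.3]
gripper_width: 0.008
gripper_force: 0.0
```

```bash
python3 - <<'E'
from h import *
for i in range(2): look()
s=env.sense();print(s["time_s"],s["ee_pos"],(fpos(2.6,.103)))
E
```

```text
top 15.5 [(0.09, 2.6851), (0.172, 2.6896), (0.177, 0.9625), (0.254, 2.6866)] 2.3429
side 15.55 [] None
top 15.6 [(0.09, 2.6831), (0.173, 2.6781), (0.177, 0.9633), (0.254, 2.6805)] 2.3366
side 15.65 [] None
15.7 [0.49437462 0.2423124  0.06548153] [0.49424913 0.24170448]
```

```bash
python3 - <<'E'
from h import *
w=[.042]*13+[.1,.2]
th=np.r_[0,np.cumsum(w)/12]
rows(2.6-th,.103+0*th)
E
```

```text
[[0.1, 0.1, 0, 0, 0, np.float64(-0.003)], [0.2, 0.15, 0, 0, 0, np.float64(-0.007)], [0.25, 0.25, 0, 0, 0, np.float64(-0.01)], [0.35, 0.3, 0, 0, 0, np.float64(-0.014)], [0.45, 0.4, 0, 0, 0, np.float64(-0.018)]]
[[0.1, 0.1, 0, 0, 0, np.float64(-0.003)], [0.2, 0.15, 0, 0, 0, np.float64(-0.007)], [0.25, 0.25, 0, 0, 0, np.float64(-0.01)], [0.35, 0.3, 0, 0, 0, np.float64(-0.014)], [0.45, 0.35, 0, 0, 0, np.float64(-0.018)]]
[[0.1, 0.05, 0, 0, 0, np.float64(-0.003)], [0.2, 0.15, 0, 0, 0, np.float64(-0.007)], [0.25, 0.2, 0, 0, 0, np.float64(-0.01)], [0.5, 0.4, 0, 0, 0, np.float64(-0.019)], [0.95, 0.75, 0, 0, 0, np.float64(-0.035)]]
```

Call:
{"fn": "move_arm", "kwargs": {"motion": [[0,0,0,0,0,0],[0,0,0,0,0,0],[0,0,0,0,0,0],[0,0,0,0,0,0],[0,0,0,0,0,0]]}}

```text
time_s: 16.12
ee_pos: [0.4942, 0.2421, 0.0654]
orientation: [-0.0, 0.887, 0.461, -0.0]
contact_force: [0.0, 0.0, -1.0]
gripper_width: 0.006
gripper_force: 0.0
```

Call:
{"fn": "move_arm", "kwargs": {"motion": [[0,0,0,0,0,0],[0,0,0,0,0,0],[0,0,0,0,0,0]]}}

```text
time_s: 16.37
ee_pos: [0.4942, 0.2421, 0.0654]
orientation: [-0.0, 0.887, 0.461, -0.0]
contact_force: [-0.7, 0.2, -0.2]
gripper_width: 0.007
gripper_force: 0.0
```

```bash
python3 - <<'E'
from h import *
look()
E
```

```text
top 16.367 [(0.09, 2.6334), (0.172, 2.6327), (0.177, 0.9621), (0.254, 2.6315)] 2.2923
side 16.417 [] None
```

Call:
{"fn": "move_arm", "kwargs": {"motion": [[0,0,0,0,0,0],[0,0,0,0,0,0],[0,0,0,0,0,0]]}}

```text
time_s: 16.72
ee_pos: [0.4942, 0.2421, 0.0654]
orientation: [-0.0, 0.887, 0.461, -0.0]
contact_force: [-0.1, 0.3, -0.3]
gripper_width: 0.003
gripper_force: 0.0
```

Call:
{"fn": "move_arm", "kwargs": {"motion": [[0.1,0.1,0,0,0,-0.003],[0.2,0.15,0,0,0,-0.007],[0.25,0.25,0,0,0,-0.01],[0.35,0.3,0,0,0,-0.014],[0.45,0.4,0,0,0,-0.018]]}}

```text
time_s: 17.13
ee_pos: [0.4988, 0.2461, 0.0654]
orientation: [-0.0, 0.891, 0.453, -0.0]
contact_force: [-0.6, -0.2, -0.7]
gripper_width: 0.005
gripper_force: 0.0
```

Call:
{"fn": "move_arm", "kwargs": {"motion": [[0.1,0.1,0,0,0,-0.003],[0.2,0.15,0,0,0,-0.007],[0.25,0.25,0,0,0,-0.01],[0.35,0.3,0,0,0,-0.014],[0.45,0.35,0,0,0,-0.018]]}}

```text
time_s: 17.55
ee_pos: [0.5033, 0.2497, 0.0654]
orientation: [-0.0, 0.896, 0.445, -0.0]
contact_force: [-0.0, -0.1, -0.6]
gripper_width: 0.005
gripper_force: 0.0
```

Call:
{"fn": "move_arm", "kwargs": {"motion": [[0.1,0.05,0,0,0,-0.003],[0.2,0.15,0,0,0,-0.007],[0.25,0.2,0,0,0,-0.01],[0.5,0.4,0,0,0,-0.019],[0.95,0.75,0,0,0,-0.035]]}}

```text
time_s: 17.97
ee_pos: [0.5128, 0.257, 0.0654]
orientation: [0.0, 0.903, 0.429, -0.0]
contact_force: [0.5, -0.1, -0.6]
gripper_width: 0.004
gripper_force: 0.0
```

```bash
python3 - <<'E'
from h import *
for i in range(4):look()
E
```

```text
top 17.967 [(0.09, 2.5626), (0.172, 2.5605), (0.177, 0.9591), (0.254, 2.5606)] 2.2274
side 18.017 [] None
top 18.067 [(0.09, 2.5598), (0.172, 2.5578), (0.254, 2.5567)] 2.5576
side 18.117 [] None
top 18.167 [(0.09, 2.5567), (0.172, 2.5537), (0.176, 0.9578), (0.254, 2.5526)] 2.2229
side 18.217 [] None
top 18.267 [(0.09, 2.5513), (0.172, 2.5506), (0.254, 2.5502)] 2.5505
side 18.317 [] None
```

```bash
sed -i 's|^def rows|def rows0|' h.py; cat >> h.py <<'E'
def rows(ph,lat,n=5,r=.319):
    X=np.array([fpos(p,l,r) for p,l in zip(ph,lat)])
    for k in range(0,len(ph)-1,n):
        print([[*np.round((X[j]-X[k])*100,2).tolist(),0,0,0,round(float(ph[j]-ph[k]),3)] for j in range(k+1,min(k+n+1,len(ph)))])
E
python3 - <<'E'
from h import *
w=np.linspace(.030,.003,25)
th=np.r_[0,np.cumsum(w)/12];print(th[[10,-1]])
rows(2.53-th,.103+0*th)
E
```

```text
[0.02078125 0.034375  ]
[[0.07, 0.05, 0, 0, 0, -0.002], [0.13, 0.1, 0, 0, 0, -0.005], [0.19, 0.15, 0, 0, 0, -0.007], [0.25, 0.19, 0, 0, 0, -0.009], [0.31, 0.23, 0, 0, 0, -0.012]]
[[0.05, 0.04, 0, 0, 0, -0.002], [0.11, 0.08, 0, 0, 0, -0.004], [0.16, 0.12, 0, 0, 0, -0.006], [0.2, 0.15, 0, 0, 0, -0.008], [0.25, 0.18, 0, 0, 0, -0.009]]
[[0.04, 0.03, 0, 0, 0, -0.002], [0.08, 0.06, 0, 0, 0, -0.003], [0.12, 0.09, 0, 0, 0, -0.004], [0.15, 0.11, 0, 0, 0, -0.006], [0.19, 0.13, 0, 0, 0, -0.007]]
[[0.03, 0.02, 0, 0, 0, -0.001], [0.06, 0.04, 0, 0, 0, -0.002], [0.08, 0.06, 0, 0, 0, -0.003], [0.1, 0.07, 0, 0, 0, -0.004], [0.12, 0.09, 0, 0, 0, -0.005]]
[[0.02, 0.01, 0, 0, 0, -0.001], [0.03, 0.02, 0, 0, 0, -0.001], [0.04, 0.03, 0, 0, 0, -0.002], [0.05, 0.04, 0, 0, 0, -0.002], [0.06, 0.04, 0, 0, 0, -0.002]]
```

Call:
{"fn": "move_arm", "kwargs": {"motion": [[0.07,0.05,0,0,0,-0.002],[0.13,0.1,0,0,0,-0.005],[0.19,0.15,0,0,0,-0.007],[0.25,0.19,0,0,0,-0.009],[0.31,0.23,0,0,0,-0.012]]}}

```text
time_s: 18.78
ee_pos: [0.5159, 0.2594, 0.0654]
orientation: [-0.0, 0.906, 0.424, -0.0]
contact_force: [-0.7, -0.0, 0.3]
gripper_width: 0.005
gripper_force: 0.0
```

Call:
{"fn": "move_arm", "kwargs": {"motion": [[0.05,0.04,0,0,0,-0.002],[0.11,0.08,0,0,0,-0.004],[0.16,0.12,0,0,0,-0.006],[0.2,0.15,0,0,0,-0.008],[0.25,0.18,0,0,0,-0.009]]}}

```text
time_s: 19.2
ee_pos: [0.5183, 0.2612, 0.0654]
orientation: [-0.0, 0.908, 0.42, -0.0]
contact_force: [-0.0, 1.3, -0.9]
gripper_width: 0.008
gripper_force: 0.0
```

```bash
python3 - <<'E'
from h import *
for i in range(2):
    t=env.sense()["time_s"];d=eyes.get_image("top");print(t,[(o[0].round(3),np.arctan2(*(o[1]-P0)[::-1]).round(4)) for o in lids(d)])
s=env.sense();print(s["ee_pos"],s["contact_force"])
E
```

```text
19.2 [(np.float64(0.09), np.float64(2.5253)), (np.float64(0.172), np.float64(2.5236)), (np.float64(0.178), np.float64(0.9646)), (np.float64(0.255), np.float64(2.5242))]
19.25 [(np.float64(0.09), np.float64(2.5221)), (np.float64(0.172), np.float64(2.5227)), (np.float64(0.255), np.float64(2.5209))]
[0.5183363  0.26120196 0.06540664] [ 0.53461182  0.52811906 -0.11747726]
```

Call:
{"fn": "move_arm", "kwargs": {"motion": [[0.04,0.03,0,0,0,-0.002],[0.08,0.06,0,0,0,-0.003],[0.12,0.09,0,0,0,-0.004],[0.15,0.11,0,0,0,-0.006],[0.19,0.13,0,0,0,-0.007]]}}

```text
time_s: 19.72
ee_pos: [0.5202, 0.2625, 0.0654]
orientation: [-0.0, 0.909, 0.417, -0.0]
contact_force: [-0.1, -0.1, 0.2]
gripper_width: 0.006
gripper_force: 0.0
```

Call:
{"fn": "move_arm", "kwargs": {"motion": [[0.03,0.02,0,0,0,-0.001],[0.06,0.04,0,0,0,-0.002],[0.08,0.06,0,0,0,-0.003],[0.1,0.07,0,0,0,-0.004],[0.12,0.09,0,0,0,-0.005]]}}

```text
time_s: 20.13
ee_pos: [0.5214, 0.2634, 0.0654]
orientation: [-0.0, 0.91, 0.414, -0.0]
contact_force: [-0.4, -0.0, -0.7]
gripper_width: 0.008
gripper_force: 0.0
```

Call:
{"fn": "move_arm", "kwargs": {"motion": [[0.02,0.01,0,0,0,-0.001],[0.03,0.02,0,0,0,-0.001],[0.04,0.03,0,0,0,-0.002],[0.05,0.04,0,0,0,-0.002],[0.06,0.04,0,0,0,-0.002]]}}

```text
time_s: 20.55
ee_pos: [0.522, 0.2638, 0.0654]
orientation: [-0.0, 0.91, 0.414, -0.0]
contact_force: [-0.3, 0.7, -0.5]
gripper_width: 0.005
gripper_force: 0.0
```

```bash
cat >> h.py <<'E'
def lk(n=3):
    for i in range(n):
        t=env.sense()["time_s"];d=eyes.get_image("top");a=[np.arctan2(*(o[1]-P0)[::-1]) for o in lids(d)];a=[x for x in a if x>2.2]
        print(round(t,2),np.round(a,4),np.mean(a).round(4))
    return d
E
python3 -c "
from h import *
lk(8)"
```

```text
20.55 [2.5056 2.5008 2.5028] 2.503
20.6 [2.5011 2.5005 2.5026] 2.5014
20.65 [2.5063 2.502  2.5028] 2.5037
20.7 [2.5067 2.502  2.5026] 2.5038
20.75 [2.5062 2.5017 2.5034] 2.5038
20.8 [2.5067 2.5005 2.5034] 2.5035
20.85 [2.5048 2.5013 2.5035] 2.5032
20.9 [2.5067 2.5023 2.5035] 2.5042
```

Call:
{"fn": "move_arm", "kwargs": {"motion": [[0.2,0.3,0,0,0,0],[0.8,1.0,0,0,0,0],[1.5,2.0,0,0,0,0],[2.1,2.8,0.5,0,0,0],[2.4,3.2,3,0,0,0]]}}

```text
time_s: 21.37
ee_pos: [0.5452, 0.2964, 0.0927]
orientation: [-0.0, 0.91, 0.414, -0.002]
contact_force: [0.4, 0.3, -0.6]
gripper_width: 0.006
gripper_force: 0.0
```

Call:
{"fn": "move_arm", "kwargs": {"motion": [[0,0,3.5,0,0,0],[0,0,7.0,0,0,0],[0,0,10.5,0,0,0],[0,0,14,0,0,0],[0,0,17,0,0,0]]}}

```text
time_s: 21.78
ee_pos: [0.5463, 0.2966, 0.2682]
orientation: [-0.0, 0.91, 0.414, 0.001]
contact_force: [0.1, 0.3, -0.6]
gripper_width: 0.005
gripper_force: 0.0
```

```bash
python3 -c "
from h import *
d=lk(3);look()
cv2.imwrite('pics/d.png',cv2.resize(d['img'][120:320,120:340],None,fx=2.5,fy=2.5))"
```

```text
21.78 [2.4996 2.5064 2.507 ] 2.5043
21.83 [2.4979 2.5041 2.507 ] 2.503
21.88 [2.4991 2.5049 2.507 ] 2.5036
top 21.933 [(0.09, 2.4996), (0.172, 2.5062), (0.176, 0.9618), (0.254, 2.5073)] 2.1792
side 21.983 [] None
```

View pics/d.png

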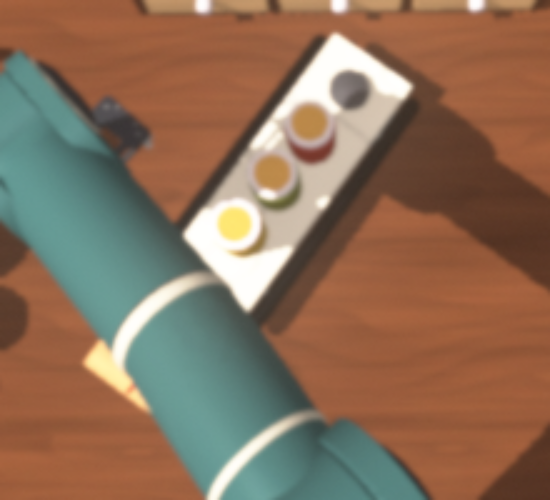

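Call:
{"fn": "move_arm", "kwargs": {"motion": [[-0.1,-1.5,1,0,0,0],[-0.3,-4.5,1.5,0,0,0],[-0.5,-7.5,2,0,0,0],[-0.7,-10.5,2,0,0,0],[-0.9,-13.5,2,0,0,0]]}}

```text
time_s: 22.45
ee_pos: [0.5365, 0.1594, 0.2843]
orientation: [-0.0, 0.91, 0.414, -0.001]
contact_force: [1.1, 0.4, 0.6]
gripper_width: 0.008
gripper_force: 0.0
```

Call:
{"fn": "move_arm", "kwargs": {"motion": [[-0.2,-3,0,0,0,0],[-0.4,-6,0,0,0,0],[-0.6,-9,0,0,0,0],[-0.8,-12,0,0,0,0],[-1,-15,0,0,0,0]]}}

```text
time_s: 22.87
ee_pos: [0.5264, 0.0094, 0.2842]
orientation: [-0.001, 0.91, 0.414, -0.001]
contact_force: [1.2, -0.2, -0.2]
gripper_width: 0.004
gripper_force: 0.0
```

Call:
{"fn": "move_arm", "kwargs": {"motion": [[-0.2,-3,0,0,0,0],[-0.4,-6,0,0,0,0],[-0.6,-9,0,0,0,0],[-0.8,-12,0,0,0,0],[-1,-15,0,0,0,0]]}}

```text
time_s: 23.28
ee_pos: [0.5164, -0.1406, 0.2841]
orientation: [-0.001, 0.91, 0.414, -0.001]
contact_force: [1.2, -0.4, 0.5]
gripper_width: 0.001
gripper_force: 0.0
```

Call:
{"fn": "move_arm", "kwargs": {"motion": [[-0.2,-3,0,0,0,0],[-0.4,-6,0,0,0,0],[-0.6,-9,0,0,0,0],[-0.8,-12,0,0,0,0],[-1,-14,0,0,0,0]]}}

```text
time_s: 23.7
ee_pos: [0.506, -0.282, 0.2838]
orientation: [-0.001, 0.911, 0.413, -0.001]
contact_force: [-0.1, -0.3, 0.5]
gripper_width: 0.002
gripper_force: 0.0
```

```bash
python3 -c "
from h import *
d=lk(4);look()
hsv=cv2.cvtColor(d['img'],cv2.COLOR_BGR2HSV)
m=cv2.inRange(hsv,(0,0,215),(179,45,255));k=np.zeros_like(m);k[128:270,190:310]=m[128:270,190:310]
c=max(cv2.findContours(k,0,1)[0],key=cv2.contourArea);r=cv2.minAreaRect(ray(d,c[:,0],.09)[:,:2].astype(np.float32));print(r,np.pi-np.radians(90-r[2]),np.pi-np.radians(r[2]))
m=cv2.inRange(hsv,(8,60,215),(30,200,255));k=np.zeros_like(m);k[225:300,140:220]=m[225:300,140:220]
c=max(cv2.findContours(k,0,1)[0],key=cv2.contourArea);r=cv2.minAreaRect(ray(d,c[:,0],.09)[:,:2].astype(np.float32));v=np.array(r[0])-P0;print(r,np.arctan2(v[1],v[0]))
cv2.imwrite('pics/e.png',cv2.resize(d['img'][120:320,120:340],None,fx=2.7,fy=2.7))"
```

```text
23.7 [2.5057 2.5062 2.5067] 2.5062
23.75 [2.5057 2.5062 2.5067] 2.5062
23.8 [2.5057 2.5062 2.5072] 2.5064
23.85 [2.5057 2.5062 2.5067] 2.5062
top 23.9 [(0.09, 2.5057), (0.171, 2.5062), (0.253, 2.5072)] 2.5066
side 23.95 [(0.091, 2.4913), (0.172, 2.5001), (0.254, 2.5035)] 2.5002
((0.5852007269859314, 0.08374758064746857), (0.13598252832889557, 0.4400999844074249), 53.66102981567383) 2.5073579770892507 2.205031003295439
((0.3391571342945099, 0.2641749680042267), (0.15115036070346832, 0.12163779139518738), 53.8320426940918) 2.5089763117988015
```

View pics/e.png

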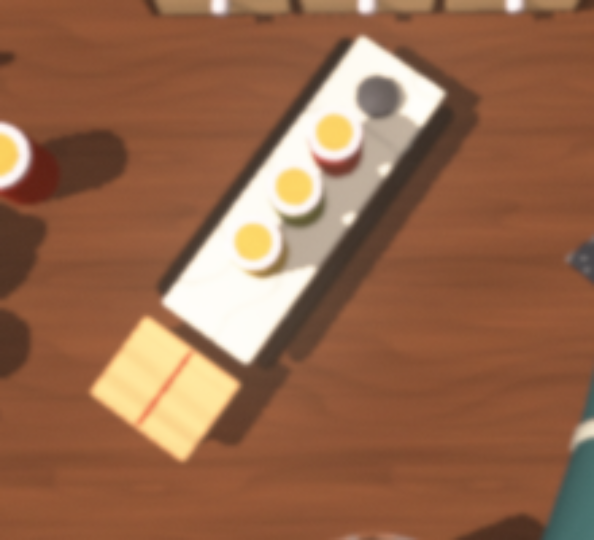

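The shelf is in line with the block to about 2 mrad: 2.507 against 2.509. The red line continues the slab's middle line. I'll check for drift, then hand in.

Call:
{"fn": "move_arm", "kwargs": {"motion": [[0,-1,0,0,0,0],[0,-2,0,0,0,0],[0,-3,0,0,0,0],[0,-3,0,0,0,0],[0,-3,0,0,0,0]]}}

```text
time_s: 24.42
ee_pos: [0.5068, -0.31, 0.2852]
orientation: [-0.0, 0.911, 0.413, -0.0]
contact_force: [0.4, 0.6, -0.1]
gripper_width: 0.008
gripper_force: 0.0
```

Call:
{"fn": "move_arm", "kwargs": {"motion": [[0,0,0,0,0,0],[0,0,0,0,0,0],[0,0,0,0,0,0],[0,0,0,0,0,0],[0,0,0,0,0,0]]}}

```text
time_s: 24.83
ee_pos: [0.507, -0.309, 0.2855]
orientation: [-0.0, 0.91, 0.414, -0.0]
contact_force: [0.1, -0.7, -0.1]
gripper_width: 0.006
gripper_force: 0.0
```

```bash
python3 -c "
from h import *
import io,contextlib
b=io.StringIO()
with contextlib.redirect_stdout(b): lk(2)
o=b.getvalue();print(o)
if abs(float(o.split()[-1])-2.5063)<.0012: print(env.job_done())"
```

```text
24.83 [2.5057 2.5062 2.5072] 2.5064
24.88 [2.504  2.5062 2.5072] 2.5058

the job is handed in; nothing more can be done
None
```

The shelf stands in line with the landing block to within about 3 mrad by camera (about 1 mm at its free end), at rest with the three jars upright and the hand clear, and the job was handed in at about 25 s.

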